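# Tap a jammed culture tube out of a tilted flask

## Task

A glass tube has jammed in the neck of the clear long-necked flask that hangs mouth-down in the tapping stand. Reach in under the clear shield and knock the side of its wide round body, not the neck, with brisk light taps until the tube comes free and drops into the blue tray below the mouth. Do not touch the tube, do not strike the flask hard, leave the jar and the beaker alone, and let the tube lie in the tray.

Things in the scene. Friction and masses are not known exactly. Their poses are not given: they have to be found in the camera images.
- flask: Clear flask, 181 mm long: body 76 mm across for 65 mm, cone to 98 mm, then neck 34 mm across. Origin: centre of its closed base (the high end). z runs along the axis to the mouth, to the right and 30 deg down; x is the stand's x; y is square to both, upward (stand's frame turned 120 deg about x). It rides on a sprung slide, see tap_point; over 45 N breaks it.
- tap_point (a point): On the flask body's surface, 35 mm from the base, turned up and to the robot. Tap within 25 mm of it along (0.574, -0.819, 0) in the flask's axes: it gives that way only, up to 20 mm, from about 2.5 N rising to 8 N; 8 mm is enough. Slow pressing frees nothing: the tip must arrive at 0.12 to 0.25 m/s and draw back as briskly. One tap or several may be needed.
- mouth (a point): Centre of the flask's mouth, about 28 mm across inside, pinched by 3 mm at its rim; that pinch holds the tube back.
- stand: Fixed grey stand; origin on the bench, straight below the flask axis, x away from the robot, y left, mm. Base x -70..100, y -245..185. Posts at the back, x 88. Clear shield over the flask: x -50..100, y -73..197, underside (bars) 339 up, 120 above tap_point. So reach in from the robot's side, tool tilted about 40 deg, fingers down and away. Flask yaw = stand yaw.
- tray: Blue plastic tray fixed on the stand below the mouth, 130 x 250 x 34 mm outside (x, y, z), walls 4 mm. Origin: centre of its underside, 10 mm above the bench; axes as the stand's.
- tube: White-clear glass tube without cap, 17 mm across, 107 mm long, loose, jammed in the flask's neck. Origin: centre of its round bottom end, which lies at the mouth at the start (z 0.178 m in the flask's frame); its z runs along it to the other end.
- tube_top (a point): Centre of the tube's other end, 107 mm from its origin.
- jar: Jar with black lid and green contents, 60 mm across, 125 mm high, loose, standing to the left. Origin: centre of its underside.
- beaker: Steel beaker, 67 mm across, 82 mm high, loose, standing to the right. Origin: centre of its underside.

How it is judged (in metres and radians):
On the way, in this order (a step that is already met when the one before it is completed fails the run):
1. the fingers tap the wide body of the flask while the tube is still stuck in its neck (contact force between the fingers and flask above 2 N and distance between the grasp point and tap_point below 0.045 m and z of tube in the frame of flask below 0.2 m).
2. the tube has come out of the mouth (z of tube in the frame of flask above 0.24 m), for 0.05 s.
At the end, for the whole second after the job is handed in: The whole tube lies at rest in the blue tray: both ends between its walls (to about 10 mm) and less than 60 mm (bottom end) or 70 mm (other end) above its underside. Jar and beaker are within 30 mm of their starts (x of tube in the frame of tray between -0.068 and 0.068 m and y of tube in the frame of tray between -0.128 and 0.128 m and z of tube in the frame of tray below 0.06 m and x of tube_top in the frame of tray between -0.072 and 0.072 m and y of tube_top in the frame of tray between -0.135 and 0.135 m and z of tube_top in the frame of tray below 0.07 m and linear speed of tube below 0.03 m/s and distance of each of jar, beaker from where it was at the start of the episode below 0.03 m); the robot touches nothing.
It fails at once if the flask is struck or pressed with more than 45 N (contact force between any of the fingers, the arm and flask above 45 N).
It fails at once if the robot touches the tube (contact force between any of the fingers, the arm and tube above 0.5 N).
It fails at once if the jar is shoved away by more than 30 mm or tipped over (distance of jar from where it was at the start of the episode above 0.03 m or angle between jar's own z axis and vertical above 0.5 rad).
It fails at once if the beaker is shoved away by more than 30 mm or tipped over (distance of beaker from where it was at the start of the episode above 0.03 m or angle between beaker's own z axis and vertical above 0.5 rad).
It also fails if it takes over 32 s, if anything falls off the work surface, if the arm or the gripper's body presses on something with over 40 N, if the wrist force passes 120 N, or if a joint passes its speed limit or range.

## Robot

A 6-joint arm with a two-finger parallel gripper is mounted at the origin on a cart in front of the work surface, level with it; the furniture and walls round the work are solid. World frame = base frame: x ahead of the robot, y to its left, z up, the work surface at z = 0. Lengths are in mm, angles in rad, forces in N, time in s.
With the tool pointing down it reaches from about 400 to 825 mm from the base axis. Payload 7 kg.
Tool frame: the origin (TCP) lies at the very end of the fingers, on their centre line; the grasp point (between the pads) lies 19 mm behind it; z points along the fingers, y is the line along which they close (so a half turn about z gives the same grasp; the last joint's range is limited). The gripper opens to 88 mm and grips with 3 to 60 N. Pads are 19 mm wide; open, the fingers measure 130 mm over their backs; the gripper's body (78 mm by 193 mm) begins 47 mm behind the grasp point.
Start: joints at [1.525, 0.359, 0.012, 0, -1.224, -0.288], TCP at [221.162, 637.717, 226.561] pointing down, gripper open.
Joint ranges: [-3.07, 3.07], [-1.43, 2.12], [-1.02, 1.25], [-3.03, 1.67], [-3.05, -0], [-3.03, 3.03]. Speed limits (rad/s): [2.39, 2.39, 3.01, 3.14, 3.14, 3.14].

## Interface

Orientations are given as a unit quaternion [x, y, z, w].
In Python, from plant import bot gives the robot as it stands. Calls block until the motion is done:
- bot.move_ptp(position, orientation): joint-space move of the TCP to a pose.
- bot.line_to(position, velocity=150, ori=None): straight line of the TCP; ori=None keeps the orientation; velocity is the mean speed in mm/s.
- bot.move_joints(angles): joint-space move.
- bot.move_gripper(opening, force=None): finger opening in mm; force is the grip in N (None keeps the last); returns when the fingers have stopped.
- bot.pause(seconds).
- bot.solve_ik(position, orientation): joint angles nearest the present ones, or None.
- bot.read_state(): the state.
- bot.camera(name): name is "side" or "top"; returns the picture (384x512x3 uint8, red, green, blue); there is no depth.
- bot.get_calibration(name): a dict with "fx", "fy", "cx", "cy" (pixels), "distortion" ([k1, k2, p1, p2, k3] as OpenCV has them; the pictures are not rectified), "view" (4x4, takes a point from world to camera coordinates). Camera axes: x right, y up, looking along -z (the intrinsics and any distortion apply to the point x, -y, -z); pixel columns grow to the right and rows downward; lengths in mm; the calibration is good to about 2 mm. A picture is of the moment at which its call begins. get_calibration takes no time and is no camera call.
A pose or a line that the arm cannot do raises bot.Unreachable and nothing moves.
- bot.close_job(): hands the job in; it is judged then, once.
The state is a dict: "t": time; "joint_pos": joint angles; "qvel": joint speeds; "tau": joint torques, N m; "tcp_pos": TCP position; "eef_rot": TCP orientation; "contact_force": force on the tool from outside, world axes, zero at the start; "moment": the same for the moment, N m; "width": finger opening in mm; "finger_force": force on a finger pad.
Only numpy, scipy, OpenCV 4.12 (cv2) and the standard library are available. Lean on these libraries where they do the work, as an engineer would, in place of code of your own. Each camera call takes 0.05 s, during which the arm holds its last target. There are 200 camera calls.

## Working session

There is one attempt and no reset: what is moved stays moved. The work goes in short steps, each a Python script; the robot and the scene stay as the last script left them, time stands still between calls to the robot, and variables do not carry over. Pictures are saved under pics/ and viewed, at most 10 in all, crops included, and the job is handed in when it is done.

```bash
mkdir -p pics; ls
python3 - <<'E'
from plant import bot
import cv2, numpy as np
np.set_printoptions(precision=3,suppress=True)
for n in("side","top"):
    im=bot.camera(n); cv2.imwrite(f"pics/{n}0.png",cv2.resize(im[:,:,::-1],(768,576),interpolation=cv2.INTER_CUBIC)); np.save(f"pics/{n}0.npy",im)
    print(n,bot.get_calibration(n))
print(bot.read_state())
E
```

```text
pics
side {'fx': 451.2600187580118, 'fy': 451.2600187580118, 'cx': 262.42219817397057, 'cy': 194.5133409452253, 'distortion': array([0.009, 0.   , 0.   , 0.   , 0.   ]), 'view': array([[    0.876,    -0.482,     0.02 ,  -446.868],
       [    0.292,     0.564,     0.772,  -288.458],
       [   -0.384,    -0.67 ,     0.635, -1303.725],
       [    0.   ,     0.   ,     0.   ,     1.   ]])}
top {'fx': 414.4932676357882, 'fy': 414.4932676357882, 'cx': 259.93283786311207, 'cy': 196.98971382763492, 'distortion': array([-0.149,  0.   ,  0.   ,  0.   ,  0.   ]), 'view': array([[    0.298,    -0.954,    -0.001,  -133.079],
       [    0.806,     0.251,     0.536,  -509.705],
       [   -0.511,    -0.161,     0.844, -1252.285],
       [    0.   ,     0.   ,     0.   ,     1.   ]])}
{'t': 0.1, 'joint_pos': array([ 1.525,  0.359,  0.011, -0.   , -1.224, -0.288]), 'qvel': array([ 0.001, -0.002,  0.001,  0.003, -0.001,  0.002]), 'tau': array([ -0.001, -58.416,  29.376,   7.016,   0.01 ,  -0.   ]), 'tcp_pos': array([221.039, 637.329, 225.725]), 'eef_rot': array([ 0.986, -0.166, -0.   ,  0.001]), 'contact_force': array([-0.376,  0.821,  0.405]), 'moment': array([ 0.003, -0.042,  0.005]), 'finger_force': 0.0, 'width': 87.8200776561218}
```

View pics/side0.png

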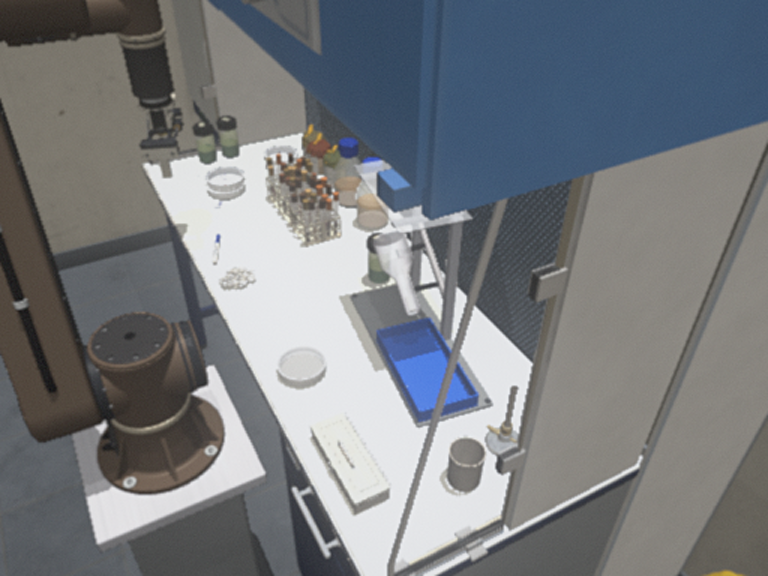

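View pics/top0.png

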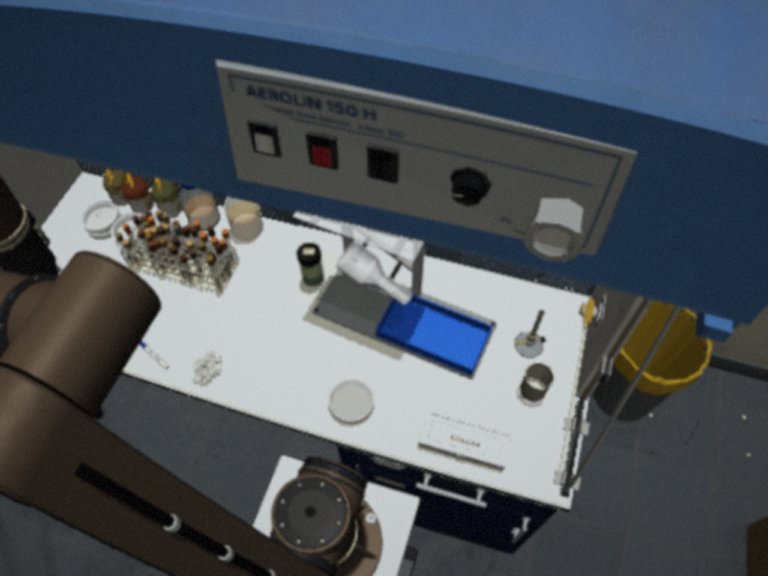

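Side view (768-wide scale): flask body at about (393,250) and mouth at (412,308), blue tray centred at (427,368), jar at (378,258), beaker at (465,463). Top view: flask body at (358,262), mouth at (405,297), tray at (437,333), jar at (310,263), beaker at (537,380). I'll enlarge the stand area.

```bash
cat > h.py <<'E'
import numpy as np, cv2
from plant import bot
np.set_printoptions(precision=2,suppress=True)
def ray(n,uv):
    c=bot.get_calibration(n); K=np.array([[c["fx"],0,c["cx"]],[0,c["fy"],c["cy"]],[0,0,1]])
    p=cv2.undistortPoints(np.float64(uv).reshape(-1,1,2),K,c["distortion"])[:,0]
    V=c["view"]; d=np.c_[p[:,0],-p[:,1],-np.ones(len(p))]@V[:3,:3]
    return -V[:3,:3].T@V[:3,3], d/np.linalg.norm(d,axis=1)[:,None]
def plane(n,uv,z):
    o,d=ray(n,uv); return o+d*((z-o[2])/d[:,2])[:,None]
def tri(a,b):
    oa,da=ray("side",a); ob,db=ray("top",b); da,db=da[0],db[0]
    s=np.linalg.lstsq(np.c_[da,-db],ob-oa,rcond=None)[0]; P,Q=oa+s[0]*da,ob+s[1]*db
    return (P+Q)/2, np.linalg.norm(P-Q)
def proj(n,P):
    c=bot.get_calibration(n); K=np.array([[c["fx"],0,c["cx"]],[0,c["fy"],c["cy"]],[0,0,1]]); V=c["view"]
    q=np.atleast_2d(P)@V[:3,:3].T+V[:3,3]; q=q*[1,-1,-1]
    return cv2.projectPoints(q,np.zeros(3),np.zeros(3),K,c["distortion"])[0][:,0]
E
python3 - <<'E'
from h import *
for n,(x,y,w,h) in dict(side=(220,130,120,150),top=(190,130,150,125)).items():
    im=np.load(f"pics/{n}0.npy"); 
    m=((im[:,:,2]>1.6*im[:,:,0].astype(float)+20)&(im[:,:,2]>60)).astype(np.uint8)
    m[:y+60 if n=="side" else y+50]=0
    k,l,st,_=cv2.connectedComponentsWithStats(m); i=1+st[1:,4].argmax(); m=(l==i).astype(np.uint8)
    c=max(cv2.findContours(m,0,2)[0],key=cv2.contourArea)
    q=cv2.approxPolyDP(cv2.convexHull(c),3,True)[:,0]
    print(n,st[i],q.tolist()); print(plane(n,q,44),plane(n,q,10))
    s=4; cv2.imwrite(f"pics/{n}c.png",cv2.resize(im[y:y+h,x:x+w,::-1],None,fx=s,fy=s,interpolation=cv2.INTER_CUBIC))
E
```

```text
side [ 255  218   44   57 1477] [[284, 218], [298, 241], [289, 271], [279, 274], [255, 226]]
[[ 593.74    4.29   44.  ]
 [ 577.66 -108.48   44.  ]
 [ 487.93 -200.81   44.  ]
 [ 456.06 -196.93   44.  ]
 [ 489.7    14.94   44.  ]] [[ 614.42   35.43   10.  ]
 [ 597.81  -81.11   10.  ]
 [ 505.07 -176.53   10.  ]
 [ 472.14 -172.52   10.  ]
 [ 506.9    46.44   10.  ]]
top [ 251  197   77   53 2335] [[261, 200], [278, 197], [327, 217], [313, 249], [252, 224], [251, 218]]
[[ 577.81   36.99   44.  ]
 [ 608.82  -18.81   44.  ]
 [ 579.58 -209.92   44.  ]
 [ 442.1  -191.41   44.  ]
 [ 472.94   37.66   44.  ]
 [ 495.03   48.55   44.  ]] [[ 598.09   43.26   10.  ]
 [ 629.92  -14.02   10.  ]
 [ 599.9  -210.18   10.  ]
 [ 458.79 -191.18   10.  ]
 [ 490.44   43.95   10.  ]
 [ 513.12   55.12   10.  ]]
```

View pics/sidec.png

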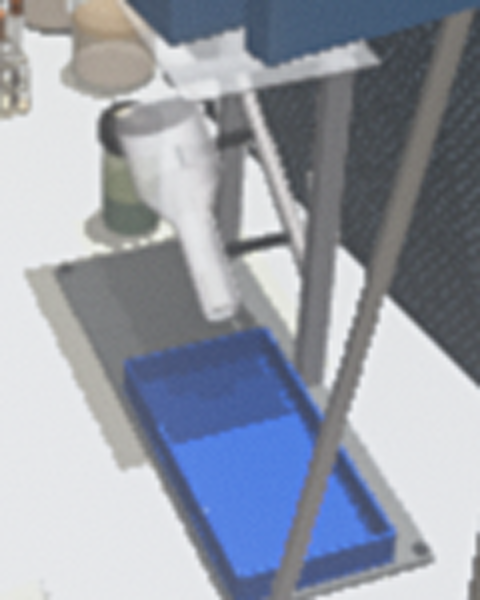

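View pics/topc.png

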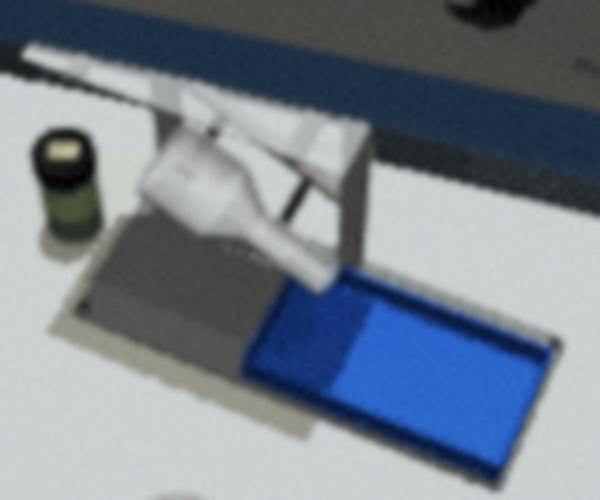

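Run:
```python
from h import *
S=lambda *p:np.array(p)/4+[220,130]; T=lambda *p:np.array(p)/4+[190,130]
rs=plane("side",S((268,328),(125,362),(238,582),(393,535)),44)
rt=plane("top",T((557,348),(499,470),(247,365)),44)
print("rim side fl nl nr fr",rs[:,:2].tolist()); print("rim top fr nr nl",rt[:,:2].tolist())
bs=plane("side",S((62,270),(433,555)),8); bt=plane("top",T((562,342),(497,490),(75,312),(125,215)),8)
print("base side nl fr",bs); print("base top fr nr nl fl",bt)
print("mouth",tri(S((221,312)),T((322,277)))); print("basec",tri(S((164,117)),T((165,163))))
print("neckjoint",tri(S((190,208)),T((250,222))))
```

```text
rim side fl nl nr fr [[618.278804880038, 25.439957820995232], [491.1306922099335, 43.98387223883299], [454.48117161462693, -202.49629032808411], [580.4254660246593, -217.52447277557792]]
rim top fr nr nl [[581.9767704110127, -217.68049494908286], [449.37850018214175, -195.83327747237777], [483.2404967734271, 41.923680679930015]]
base side nl fr [[ 515.86  213.61    8.  ]
 [ 617.57 -223.67    8.  ]]
base top fr nr nl fl [[ 611.17 -221.25    8.  ]
 [ 447.92 -198.57    8.  ]
 [ 507.8   218.97    8.  ]
 [ 624.22  212.15    8.  ]]
mouth (array([550.06,  -6.26, 113.45]), np.float64(1.6091351740166073))
basec (array([571.6 , 138.72, 201.53]), np.float64(11.217337234534801))
neckjoint (array([553.86,  58.73, 169.7 ]), np.float64(7.513856402900011))
```

```bash
cat >> h.py <<'E'
from scipy.spatial.transform import Rotation as R
YAW=np.radians(-8.4); O=np.array([552.1,31.7,0]); Y0=113.
Rs=R.from_euler('z',YAW).as_matrix()
st=lambda p:O+Rs@np.array(p,float)
Rf=Rs@R.from_euler('x',120,degrees=True).as_matrix()
BASE=lambda y0=Y0: st([0,y0,209.6])
TAP=BASE()+Rf@[-21.8,31.1,35]; D=Rf@[.574,-.819,0]
zt=np.array([1,0,-1])/2**.5; yt=np.array([0,1.,0]); 
QS=[R.from_matrix(np.c_[np.cross(s*yt,zt),s*yt,zt]).as_quat() for s in(1,-1)]
E
python3 - <<'E'
from h import *
print("tap",TAP,"d",D)
for y0 in(108,113,118):
    for n,o,s in(("side",[220,130],4),("top",[190,130],4)):
        b=BASE(y0); print(y0,n,((proj(n,np.array([b,b+Rf@[0,0,98],b+Rf@[0,0,181],b+Rf@[0,0,181]+0]))-o)*s)[:3].tolist())
for n in("side","top"): print("cam",n,ray(n,[[0,0]])[0])
f=lambda *p:np.array(p)/1.5
print("jar",plane("side",f((379,275)),0),plane("top",f((313,283)),0)); print("beaker",plane("side",f((465,487)),0))
print("rack etc",plane("top",f((130,255),(235,285),(215,370),(350,400)),0))
# hood bottom front edge: plane from top-view edge x side corner ray
o,d=ray("top",f((20,147),(500,250))); nrm=np.cross(d[0],d[1]); so,sd=ray("side",f((436,213)))
print("hood corner",so+sd[0]*(nrm@(o-so))/(nrm@sd[0]))
so,sd=ray("side",f((300,75))); print("hood edge2",so+sd[0]*(nrm@(o-so))/(nrm@sd[0]))
for q in QS:
    for p in(TAP-60*D,TAP+14*D,[380,80,350],[400,100,300]): print(p,bot.solve_ik(p,q))
E
```

```text
tap [540.34 101.3  219.03] d [ 0.63  0.32 -0.71]
108 side [[155.1349815993117, 114.69763972280498], [190.41388455344668, 222.2319145990682], [221.44991067617843, 316.82765090456337]]
108 top [[164.9940616669811, 154.38301132136303], [256.5857278463411, 223.42782484781765], [332.11479152462243, 280.39324851561275]]
113 side [[153.04944064308984, 111.39128698565378], [188.19848191337496, 218.5924916046639], [219.11708972486485, 312.88574726077104]]
113 top [[159.73346215455354, 152.3055756750764], [251.31260067881533, 221.3127575943265], [326.8481741448095, 278.2578492669512]]
118 side [[150.9739615109272, 108.10087595593609], [185.99400035859617, 214.97100266663108], [216.79598661284376, 308.96364065844546]]
118 top [[154.48312074876355, 150.23243046524772], [246.0485809069569, 219.2014664634944], [321.5896869024418, 276.12577724046025]]
cam side [ -24.43 -926.4  1060.09]
cam top [-189.28 -200.09 1330.36]
jar [[615.12 267.81   0.  ]] [[593.15 253.23   0.  ]]
beaker [[ 460.84 -360.41    0.  ]]
rack etc [[529.66 768.03   0.  ]
 [527.13 445.1    0.  ]
 [290.37 388.79   0.  ]
 [316.7   55.68   0.  ]]
hood corner [ 405.1  -284.92  565.43]
hood edge2 [ 268.4  -172.29  738.53]
[502.68  82.03 261.59] None
[549.13 105.8  209.1 ] None
[380, 80, 350] [-2.5  -1.28 -0.38 -1.59 -2.71 -0.5 ]
[400, 100, 300] [-2.44 -1.4  -0.45 -1.62 -2.67 -0.6 ]
[502.68  82.03 261.59] None
[549.13 105.8  209.1 ] None
[380, 80, 350] [-2.5  -1.28 -0.38 -1.59 -2.71  2.64]
[400, 100, 300] [-2.44 -1.4  -0.45 -1.62 -2.67  2.54]
```

```bash
cat > scan.py <<'E'
from h import *
def Q(tilt,az,roll,ref=0):
    t,a=np.radians([tilt,az]); z=np.array([np.sin(t)*np.cos(a),np.sin(t)*np.sin(a),-np.cos(t)])
    y=np.array([-np.sin(a),np.cos(a),0]); M=np.c_[np.cross(y,z),y,z]
    return (R.from_matrix(M)*R.from_euler('z',roll,degrees=True)).as_quat()
if __name__=="__main__":
    lo=TAP-60*D; hi=TAP+14*D
    for tilt in(30,35,40,45):
        for az in(-30,-15,0,15,30,45):
            for roll in(0,45,90,135,180,225,270,315):
                a=bot.solve_ik(lo,Q(tilt,az,roll)); b=bot.solve_ik(hi,Q(tilt,az,roll))
                if a is not None and b is not None: print(tilt,az,roll,a,b)
E
python3 scan.py
```

```text
30 -30 0 [ 0.88 -0.13 -0.83  0.68 -0.9   2.87] [ 0.79  0.01 -0.85  0.81 -0.73  2.78]
30 -30 45 [ 0.88 -0.13 -0.83  0.68 -0.9   2.08] [ 0.79  0.01 -0.85  0.81 -0.73  1.99]
30 -30 90 [ 0.88 -0.13 -0.83  0.68 -0.9   1.3 ] [ 0.79  0.01 -0.85  0.81 -0.73  1.21]
30 -30 135 [ 0.88 -0.13 -0.83  0.68 -0.9   0.51] [ 0.79  0.01 -0.85  0.81 -0.73  0.42]
30 -30 180 [ 0.88 -0.13 -0.83  0.68 -0.9  -0.27] [ 0.79  0.01 -0.85  0.81 -0.73 -0.36]
30 -30 225 [ 0.88 -0.13 -0.83  0.68 -0.9  -1.06] [ 0.79  0.01 -0.85  0.81 -0.73 -1.15]
30 -30 270 [ 0.88 -0.13 -0.83  0.68 -0.9  -1.84] [ 0.79  0.01 -0.85  0.81 -0.73 -1.93]
30 -30 315 [ 0.88 -0.13 -0.83  0.68 -0.9  -2.63] [ 0.79  0.01 -0.85  0.81 -0.73 -2.72]
30 -15 45 [ 0.82 -0.21 -0.9   0.7  -0.75  2.35] [ 0.71 -0.05 -0.93  0.89 -0.56  2.22]
30 -15 90 [ 0.82 -0.21 -0.9   0.7  -0.75  1.56] [ 0.71 -0.05 -0.93  0.89 -0.56  1.43]
30 -15 135 [ 0.82 -0.21 -0.9   0.7  -0.75  0.78] [ 0.71 -0.05 -0.93  0.89 -0.56  0.64]
30 -15 180 [ 0.82 -0.21 -0.9   0.7  -0.75 -0.01] [ 0.71 -0.05 -0.93  0.89 -0.56 -0.14]
30 -15 225 [ 0.82 -0.21 -0.9   0.7  -0.75 -0.79] [ 0.71 -0.05 
[... 6516 characters left out ...]
.63 -0.6   0.19]
45 45 0 [ 0.12 -0.17 -0.49 -0.71 -0.72 -0.49] [ 0.14 -0.02 -0.46 -0.82 -0.63 -0.36]
45 45 45 [ 0.12 -0.17 -0.49 -0.71 -0.72 -1.28] [ 0.14 -0.02 -0.46 -0.82 -0.63 -1.15]
45 45 90 [ 0.12 -0.17 -0.49 -0.71 -0.72 -2.06] [ 0.14 -0.02 -0.46 -0.82 -0.63 -1.94]
45 45 135 [ 0.12 -0.17 -0.49 -0.71 -0.72 -2.85] [ 0.14 -0.02 -0.46 -0.82 -0.63 -2.72]
45 45 180 [ 0.12 -0.17 -0.49 -0.71 -0.72  2.65] [ 0.14 -0.02 -0.46 -0.82 -0.63  2.78]
45 45 225 [ 0.12 -0.17 -0.49 -0.71 -0.72  1.86] [ 0.14 -0.02 -0.46 -0.82 -0.63  1.99]
45 45 270 [ 0.12 -0.17 -0.49 -0.71 -0.72  1.08] [ 0.14 -0.02 -0.46 -0.82 -0.63  1.21]
45 45 315 [ 0.12 -0.17 -0.49 -0.71 -0.72  0.29] [ 0.14 -0.02 -0.46 -0.82 -0.63  0.42]
```

```bash
cat > opt.py <<'E'
from scan import *
a,b,s=np.meshgrid([-39,0,39],np.linspace(-96.5,96.5,15),np.arange(66,260,4)); B=np.c_[a.ravel(),b.ravel(),-s.ravel()]
def clear(tcp,q):
    P=(R.from_quat(q).apply(B)+tcp-O)@Rs
    m=(P[:,2]>330)&(P[:,2]<360)&(P[:,1]>-80)&(P[:,1]<205)
    return -50-(P[m,0].max() if m.any() else -999)
if __name__=="__main__":
    res=[]
    for tilt in range(28,56,4):
        for az in range(-40,61,10):
            qs=[(r,Q(tilt,az,r)) for r in range(-90,90,10)]
            ok=all(any(bot.solve_ik(TAP+k*D,Q(tilt,az,r)) is not None for r in(0,180)) for k in(-30,14))
            if not ok: continue
            c=[(min(clear(TAP+k*D,q) for k in(-30,0,14)),r) for r,q in qs]
            zt=R.from_quat(qs[0][1]).as_matrix()[:,2]
            res.append((max(c)[0],tilt,az,max(c)[1],np.degrees(np.arccos(zt@D))))
    for r in sorted(res)[::-1][:14]: print(np.array(r))
E
python3 opt.py
```

```text
[ 14.72  48.   -40.   -20.    47.28]
[ 8.39 52.   40.   30.   11.96]
[  4.47  44.   -40.   -20.    45.51]
[  3.59  40.   -30.   -20.    37.86]
[-0.09 48.   40.   40.    9.81]
[-4.35 52.   50.   40.   18.46]
[-4.67 40.   30.   30.    5.13]
[ -4.67  36.   -30.   -20.    36.97]
[-5.78 44.   40.   40.    9.01]
[ -6.91  40.   -40.   -30.    43.97]
[ -7.37  32.   -10.     0.    25.91]
[ -7.96  32.   -20.   -10.    31.15]
[-13.48  32.   -30.   -20.    36.44]
[-14.13  36.   -40.   -30.    42.69]
```

```bash
cat >> h.py <<'E'
AIM=TAP+8*(Rf@[-.819,-.574,0])
E
python3 - <<'E'
from opt import *
res=[]
for tilt in range(44,62,2):
    for az in range(26,56,4):
        if not all(any(bot.solve_ik(AIM+k*D,Q(tilt,az,r)) is not None for r in(0,180)) for k in(-90,-30,20)): continue
        for r in range(0,90,10):
            q=Q(tilt,az,r); res.append((min(clear(AIM+k*D,q) for k in(-60,-30,0,20)),tilt,az,r,np.degrees(np.arccos(R.from_quat(q).as_matrix()[:,2]@D))))
for r in sorted(res)[::-1][:10]: print(np.array(r))
_,t,a,r,_=max(res)
for rr in(r,r+180): print([bot.solve_ik(AIM+k*D,Q(t,a,rr)) for k in(-90,-30,20)])
print(proj("top",[405,-285,565])*1.5, AIM)
E
```

```text
[42.72 60.   30.   20.   15.31]
[41.31 60.   30.   30.   15.31]
[40.39 60.   34.   30.   16.08]
[38.98 60.   38.   30.   17.4 ]
[38.12 58.   34.   30.   14.19]
[35.55 60.   42.   30.   19.13]
[35.19 60.   34.   20.   16.08]
[35.18 58.   38.   30.   15.63]
[33.75 56.   34.   30.   12.33]
[31.58 54.   34.   30.   10.51]
[array([ 0.45, -0.42, -0.84, -0.55, -0.12, -1.34]), array([-0.06, -0.17, -0.62, -1.29, -0.52, -0.35]), array([-0.13, -0.03, -0.6 , -1.47, -0.56, -0.1 ])]
[array([ 0.45, -0.42, -0.84, -0.55, -0.12,  1.81]), array([-0.06, -0.17, -0.62, -1.29, -0.52,  2.79]), None]
[[559.93 264.11]] [534.2  104.53 215.06]
```

Run:
```python
from opt import *
for t,a,r in((54,34,30),(54,40,30),(50,36,30),(52,40,35)):
    print(t,a,r,min(clear(AIM+k*D,Q(t,a,r)) for k in(-60,-30,0,20)))
    for k in(-90,-50,-20,0,20): print(k,bot.solve_ik(AIM+k*D,Q(t,a,r)))
```

```text
54 34 30 31.581949795135188
-90 [ 0.23 -0.35 -0.66 -0.72 -0.45 -1.21]
-50 [ 0.15 -0.24 -0.62 -0.9  -0.46 -0.98]
-20 [ 0.11 -0.16 -0.59 -1.01 -0.46 -0.83]
0 [ 0.08 -0.11 -0.57 -1.09 -0.46 -0.74]
20 [ 0.06 -0.06 -0.56 -1.16 -0.47 -0.65]
54 40 30 23.251248018476076
-90 [-0.03 -0.26 -0.54 -0.94 -0.73 -0.82]
-50 [-0.03 -0.17 -0.54 -1.02 -0.68 -0.71]
-20 [-0.03 -0.1  -0.53 -1.08 -0.66 -0.63]
0 [-0.03 -0.06 -0.52 -1.13 -0.64 -0.57]
20 [-0.04 -0.01 -0.51 -1.17 -0.63 -0.52]
50 36 30 20.09372940506539
-90 [ 0.29 -0.34 -0.66 -0.58 -0.48 -1.35]
-50 [ 0.25 -0.24 -0.62 -0.71 -0.45 -1.18]
-20 [ 0.22 -0.16 -0.59 -0.81 -0.44 -1.06]
0 [ 0.19 -0.11 -0.57 -0.88 -0.43 -0.97]
20 [ 0.17 -0.06 -0.55 -0.94 -0.43 -0.89]
52 40 35 23.813833777248405
-90 [ 0.04 -0.27 -0.55 -0.85 -0.69 -1.02]
-50 [ 0.04 -0.18 -0.54 -0.93 -0.64 -0.92]
-20 [ 0.04 -0.12 -0.53 -1.   -0.61 -0.83]
0 [ 0.03 -0.07 -0.52 -1.04 -0.6  -0.78]
20 [ 0.03 -0.02 -0.51 -1.09 -0.59 -0.72]
```

```bash
echo 'from scan import Q
QT=Q(54,40,30)' > pose.py
python3 - <<'E'
from h import *; from pose import QT
j=np.array(bot.solve_ik(AIM-90*D,QT)); a=j.copy(); a[0]=1.525
bot.move_joints(a.tolist()); bot.move_gripper(0); bot.move_joints(j.tolist())
s=bot.read_state(); print(s["t"],s["tcp_pos"],AIM-90*D,s["contact_force"],s["width"])
bot.line_to((AIM-35*D).tolist(),150)
s=bot.read_state(); print(s["t"],s["tcp_pos"],AIM-35*D,s["contact_force"])
A=bot.camera("side");B=bot.camera("top")
cv2.imwrite("pics/app.png",np.hstack([cv2.resize(A[110:290,200:340,::-1],None,fx=2.8,fy=2.8,interpolation=2),cv2.resize(B[110:290,180:320,::-1],None,fx=2.8,fy=2.8,interpolation=2)]))
E
```

```text
5.1333 [477.62  76.15 278.89] [477.71  75.62 278.89] [ 1.05 -0.33 -0.03] 0.2452090497134592
5.65 [512.01  93.41 239.6 ] [512.23  93.29 239.88] [-0.05 -1.3   0.97]
```

View pics/app.png

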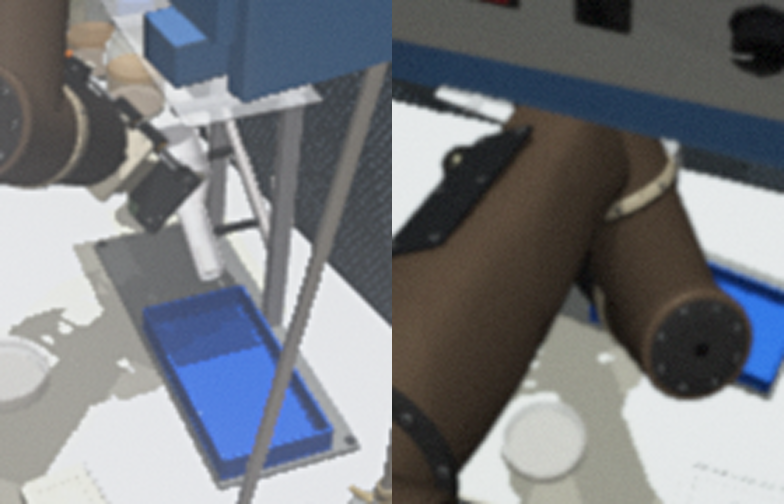

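The left half (side view) shows the gripper below and in front of the shield, with its tip just short of the flask body at (175,165). The neck and mouth at (207,275) are untouched. The right half (top view) is mostly hidden by the arm. Next I'll feel for contact, then tap.

Run:
```python
from h import *
f0=np.mean([bot.read_state()["contact_force"]],axis=0)
for k in np.arange(-26,16,2.5):
    bot.line_to((AIM+k*D).tolist(),60)
    s=bot.read_state(); f=-(s["contact_force"]-f0)@D
    print(k,round(float(s["t"]),2),round(float(f),2),(s["tcp_pos"]-AIM)@D)
    if f>2.2: break
np.save("k.npy",k)
```

```text
-26.0 6.05 -1.63 -26.099817845073275
-23.5 6.3 -0.41 -23.50597461506908
-21.0 6.55 -1.2 -20.875004066445072
-18.5 6.8 -1.82 -18.339467581616645
-16.0 7.05 -1.21 -15.859962462414199
-13.5 7.3 -1.78 -13.355886561233515
-11.0 7.55 -1.38 -10.853115092467721
-8.5 7.8 -1.24 -8.368260250196869
-6.0 8.05 -1.48 -5.86074593849696
-3.5 8.3 1.55 -3.4724487911941253
-1.0 8.55 2.27 -0.9577272544164153
```

```bash
cat > tap.py <<'E'
import sys; from h import *
v=float(sys.argv[1]); n=int(sys.argv[2]); a=(AIM-25*D).tolist(); b=(AIM+8*D).tolist()
bot.line_to(a,100)
for i in range(n):
    t0=bot.read_state()["t"]; bot.line_to(b,v); s=bot.read_state(); bot.line_to(a,v); e=bot.read_state()
    print(s["t"]-t0,e["t"],-(s["contact_force"])@D,(s["tcp_pos"]-AIM)@D,s["qvel"])
bot.pause(0.3)
A=bot.camera("side"); cv2.imwrite(sys.argv[3],cv2.resize(A[110:290,200:340,::-1],None,fx=3.3,fy=3.3,interpolation=2)); print(bot.read_state()["t"])
E
python3 tap.py 110 2 pics/t1.png
```

```text
0.4499999999999993 9.8417 5.833797069677922 8.398455357766093 [-0.   -0.02 -0.01  0.01 -0.   -0.  ]
0.45000000000000107 10.7417 5.389668157691178 8.475412902672062 [-0.   -0.02 -0.01  0.01 -0.   -0.  ]
11.0917
```

View pics/t1.png

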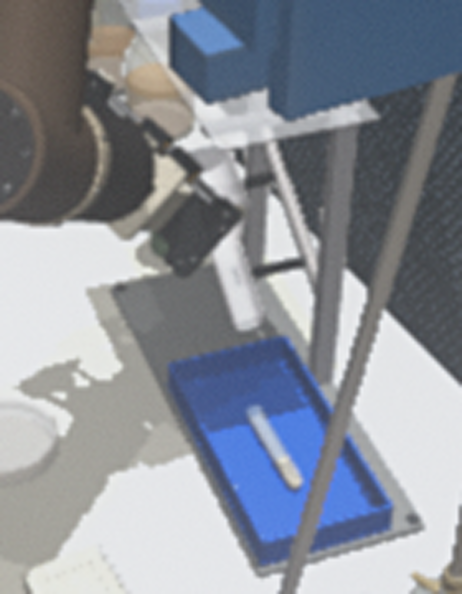

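The tube now lies flat in the blue tray, from (255,410) to (293,482), so it came free. I'll back away, check that the tube is at rest and hand in.

Run:
```python
from h import *
bot.line_to((AIM-90*D).tolist(),150); bot.pause(0.8)
A=bot.camera("side"); cv2.imwrite("pics/end.png",cv2.resize(A[:,:,::-1],(768,576)))
s=bot.read_state(); print(s["t"],s["contact_force"]); 
m=(A[215:280,245:320].min(2)>120); ys,xs=np.nonzero(m[:, :]);
```

```text
12.525 [-0.11  0.28  0.4 ]
```

View pics/end.png

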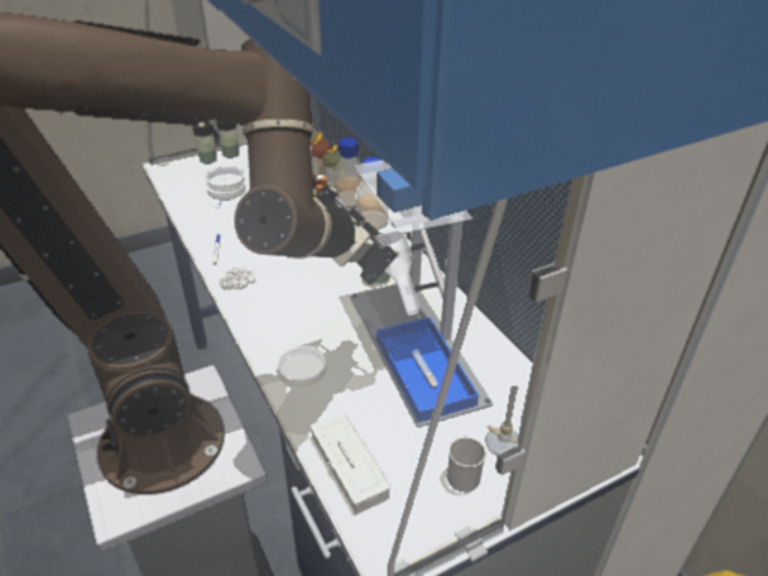

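The tube lies at rest in the tray, from (415,350) to (434,386). The beaker is unmoved at (465,463), and the arm is clear of everything.

```bash
python3 -c "
from plant import bot
print(bot.close_job())"
```

```text
the job is handed in; nothing more can be done
None
```

Two brisk light taps on the flask's wide body freed the tube; it dropped into the blue tray and lies there at rest, with the arm backed clear, and I handed the job in at about 12.5 s (no verdict was returned).

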